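Uncover the white egg pill pot

ROBOT

A 7-joint arm with a two-finger parallel gripper is mounted at the origin on the work surface. World frame = base frame: x ahead of the robot, y to its left, z up, the work surface at z = 0. Lengths are in m, angles in rad, forces in N, time in s.
With the tool pointing down it reaches from about 0.425 to 0.925 m from the base axis. Payload 6.8 kg.
Tool frame: the origin (TCP) lies midway between the tips of the shut fingers; the grasp point (between the pads) lies 19 mm behind it; z points along the fingers, y is the direction in which the jaws open and shut (so a half turn about z gives the same grasp; the last joint's range is limited). The gripper opens to 85 mm and grips with 20 to 120 N. Pads are 22 mm wide; open, the fingers measure 114 mm over their backs; the gripper's body (76 mm by 85 mm) begins 54 mm behind the grasp point. The pads swing forward as they close: fully open they stand 13 mm farther back than shut.
Start: joints at [1.161, 0.477, 0.022, 1.555, -0.011, 1.109, -0.083], TCP at [0.201, -0.645, 0.231] pointing down, gripper open.
Joint ranges: [-2.96, 2.96], [-0.34, 2.1], [-1.41, 1.46], [0.24, 2.44], [-1.37, 4.51], [0.17, 1.92], [-2.96, 2.96]. Speed limits (rad/s): [2.39, 2.39, 3.14, 3.14, 3.14, 3.14, 3.14].

INTERFACE

Orientations are given as a unit quaternion [w, x, y, z].
In Python, from station import * gives the robot as it stands. The module is installed in compiled form; this text tells all that it offers.
- The arm moves only by the tool jog_arm, never from a script. Its arguments are lists of equal length, an entry for each row: "dp": the shift along the tool's x, y, z in units of 25 mm (1.0 is 25 mm), a list of three; "angular": the turn, a rotation vector about the tool's x, y, z in units of 5 degrees (1.0 is 5 degrees), a list of three; "claw": the finger opening in mm, from 0 to 85.4. A call has exactly 5 rows; each row is the pose to reach, as a shift and turn from the pose commanded when the call began, along the tool's axes at that moment; what a row does not reach only later rows make up. A row lasts 1/10 s, in which the tool goes at most 50 mm and 8.59 degrees, less where a joint would pass 70% of its speed; a pose out of reach is approached as far as the arm can. A call with a gripper value outside its range is refused whole. The fingers move at their own pace and stop on an object; "grip_force" is the grip in N (left out, the last holds). Time passes only in rows, so rows that repeat a pose let the fingers close, or fill a call up. It gives the time, the measured TCP pose, the force and the opening at its end, in the units of the state.
- get_obs(): the state, without advancing time (a new reading comes with each control period).
- read_camera(name): name is "scene" or "top"; returns a dict with "pixels" (420x560x3 uint8, blue, green, red), "camera_matrix" (3x3 intrinsics, pixels), "k1" (the pictures are not rectified: a ray, as slopes to the right and down, at radius r is drawn at 1 + k1 r^2 times it, then the intrinsics apply), "rvec" (rotation vector, rad) and "tvec" (3), from world to camera coordinates, as OpenCV has them. Camera axes: x right, y down, z forward; pixel columns grow to the right and rows downward; lengths in m; the calibration is good to about 2 mm. A picture is of the moment at which its call begins. There is no depth.
- hand_in(): hands the job in, once; it reports no verdict.
The state is a dict: "t": time; "q": joint angles; "joint_vel": joint speeds; "joint_torque": joint torques, N m; "eef_pos": TCP position; "tool_rot": TCP orientation; "contact_force": force on the tool from outside, world axes, zero at the start; "torque": the same for the moment, N m; "gripper_width": opening from 0.0 (shut) to 1.0 (fully open).
Only numpy, scipy, OpenCV 4.12 (cv2) and the standard library are available. Lean on these libraries where they do the work, as an engineer would, in place of code of your own. Each camera call takes 0.05 s, during which the arm holds its last target.

TASK

Open the white egg-shaped pill pot for refilling: take its lid by the knob, tip it up about 20 degrees so that one side rises while the opposite edge stays down on the rim, then lift it off and lay it knob up, flat on the floor of the empty bay of the stainless tray, and let go. Set the lid down, do not drop it. Leave the white pot standing where it is and the blue pot shut and undisturbed.

Things in the scene. Friction and masses are not known exactly. Their poses are not given: they have to be found in the camera images.
- white_lid: White ceramic lid, 0.1 kg, loose on the white pot: 89 mm disc, slightly wider than the rim, dome top 30 mm above the origin, round knob 22 mm wide with straight sides, its top 60 mm above the origin. Origin on the axis, at the flat flange that rests on the rim; z up through the knob; A 66 mm plug reaches 8 mm below the flange (3 to 4 mm play in the pot), so laid on a floor the origin is 8 mm above it
- white_pot: White ceramic egg-shaped pot, the lower half of the egg, loose on the bench, about 0.5 kg. Origin at the centre of its underside, z up. Foot 54 mm in diameter, rim 84 mm outside diameter, 5 mm wall, rim 55 mm above the origin. It may stand to the left or to the right of its blue twin
- tray: Stainless tray on the bench, fixed, walls 3 mm thick and 16 mm high above the bench, in two bays: a big empty bay 160 mm (tray x) by 150 mm (tray y) inside, and on its -y side a smaller bay with wooden tongue depressors. Origin on the bench under the middle of the EMPTY bay, z up; the bay's floor is 3 mm above the origin
- blue_lid: Lid of the dark blue pot, a bystander of the same shape and size as the white pot and lid, shut; origin as for the white lid. The blue pot stands upright under it, loose
There are look-alikes about, which are no part of the job. Leave any turquoise look-alike of the white_lid alone.

How it is judged:
On the way, in this order (a step that is already met when the one before it is completed fails the run):
1. the white lid is tipped by more than 10 degrees with its middle still within 25 mm of its seat on the pot, in height and sideways (angle between white_lid's own z axis and vertical above 0.175 rad and z of white_lid in the frame of white_pot between 0.05 and 0.08 m and horizontal distance between white_lid and white_pot below 0.025 m), for 0.1 s.
2. the white lid is lifted clear, its middle more than 35 mm above the rim (z of white_lid in the frame of white_pot above 0.09 m), for 0.1 s.
At the end, for the whole second after the job is handed in: The white lid rests released, knob up and flat (within 10 degrees), on the floor of the tray's empty bay, its middle within 50 mm of the bay's middle; the white pot stands upright within 20 mm of its start, and the blue lid is within 15 mm of its start (horizontal distance between white_lid and tray below 0.05 m and z of white_lid in the frame of tray between 0.005 and 0.017 m and angle between each of white_lid, white_pot's own z axis and vertical below 0.17 rad and linear speed of white_lid below 0.02 m/s and distance of white_pot from where it was at the start of the episode below 0.02 m and distance of blue_lid from where it was at the start of the episode below 0.015 m); the robot touches nothing.
It fails at once if the white lid is dropped: it moves faster than 0.7 m/s less than 45 mm above the bench (a fall of more than about 25 mm) (linear speed of white_lid above 0.7 m/s and height (world z) of white_lid below 0.045 m).
It fails at once if the white pot is shoved more than 20 mm or tipped more than 10 degrees (distance of white_pot from where it was at the start of the episode above 0.02 m or angle between white_pot's own z axis and vertical above 0.175 rad).
It fails at once if the blue pot is opened or disturbed: its lid moves more than 15 mm (distance of blue_lid from where it was at the start of the episode above 0.015 m).
It also fails if it takes over 46 s, if anything falls off the work surface, if the arm or the gripper's body presses on something with over 40 N, if the wrist force passes 120 N, or if a joint passes its speed limit or range.

## Working session

There is one attempt and no reset: what is moved stays moved. The work goes in short steps, Python scripts to look and compute and a tool call to move; the robot and the scene stay as the last step left them, time stands still between calls to the robot, and variables do not carry over. Pictures are saved under pics/ and viewed, and the job is handed in when it is done.

Besides the shell and the picture viewer there is one more tool, called after "Request:" by a JSON object that holds its "op" and its "data". jog_arm: Moves the arm, as the interface text tells. Its arguments: {"type":"object","properties":{"dp":{"type":"array","items":{"type":"array","items":{"type":"number"}}},"angular":{"type":"array","items":{"type":"array","items":{"type":"number"}}},"claw":{"type":"array","items":{"type":"number"}},"grip_force":{"type":"number"}},"required":["dp","angular","claw"]}

```bash
mkdir -p pics; python3 - <<'E'
from station import *
import cv2,pickle
o=get_obs();print(o)
for n in("scene","top"):
    d=read_camera(n);pickle.dump(d,open(n+'.pkl','wb'));cv2.imwrite(f'pics/{n}0.png',d['pixels']);print({k:v for k,v in d.items() if k!='pixels'})
E
```

```text
{'t': 0.0, 'q': array([ 1.16092947,  0.47781949,  0.02236407,  1.55647559, -0.01150563,
        1.10932318, -0.08308476]), 'joint_vel': array([ 4.17996264e-04,  6.38262195e-05, -1.74393744e-04, -4.77903542e-04,
       -3.87103039e-04,  9.64964117e-05,  8.38676582e-04]), 'joint_torque': array([ 3.83260995e-04, -5.96461594e+01,  1.60797402e+00, -2.81201577e+01,
        1.25038682e-02,  9.35111224e-03, -1.29714351e-05]), 'eef_pos': array([ 0.2004036 , -0.64392155,  0.23030301]), 'tool_rot': array([-9.23736240e-04,  9.88637293e-01,  1.50317675e-01, -2.15526260e-04]), 'contact_force': array([ 0.08516371, -0.24407674, -0.21042023]), 'torque': array([-0.01421966, -0.04569779, -0.02347889]), 'gripper_width': 1.0016505592288185}
{'camera_matrix': array([[465.47242902,   0.        , 287.84764439],
       [  0.        , 465.47242902, 212.12839621],
       [  0.        ,   0.        ,   1.        ]]), 'k1': 0.016634529227750793, 'rvec': array([ 1.76142617,  1.84023074, -0.67600528]), 'tvec': array([-0.01245873, -0.34569281,  1.38214288])}
{'camera_matrix': array([[434.39752376,   0.        , 275.22975693],
       [  0.        , 434.39752376, 210.30311384],
       [  0.        ,   0.        ,   1.        ]]), 'k1': -0.09594822122935436, 'rvec': array([ 2.15772707, -2.21803503,  0.14429483]), 'tvec': array([0.04854599, 0.53079878, 0.85139819])}
```

View pics/scene0.png

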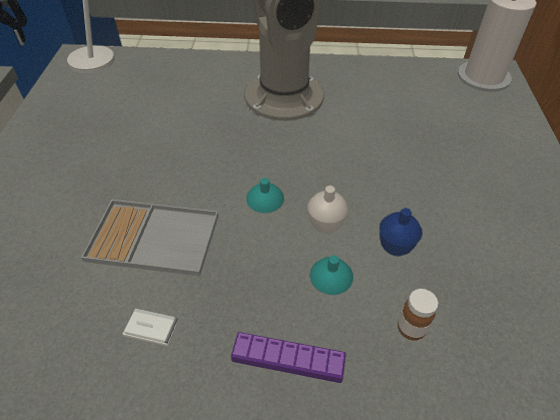

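View pics/top0.png

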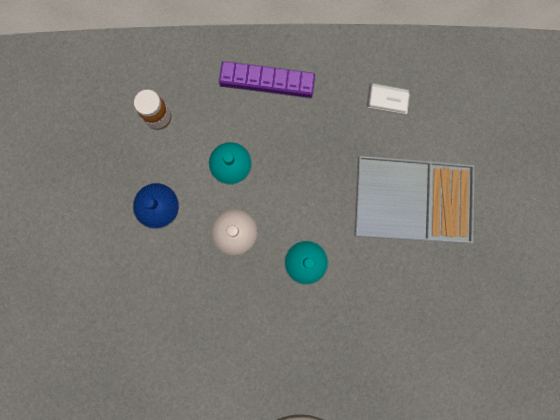

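Scene view: white pot around (327,210) with the blue pot at its right, a turquoise lid on each side, and the tray at (175,237). I'll enlarge crops to measure.

```bash
python3 - <<'E'
import cv2,pickle
t=pickle.load(open('top.pkl','rb'))['pixels'];s=pickle.load(open('scene.pkl','rb'))['pixels']
def crop(im,x,y,w,h,k):return cv2.resize(im[y:y+h,x:x+w],None,fx=k,fy=k,interpolation=cv2.INTER_CUBIC)
cv2.imwrite('pics/c1.png',crop(t,120,130,220,165,3.6))
cv2.imwrite('pics/c2.png',crop(s,230,160,200,150,4))
cv2.imwrite('pics/c3.png',crop(t,340,140,150,112,5))
E
```

```text
(no output)
```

View pics/c1.png

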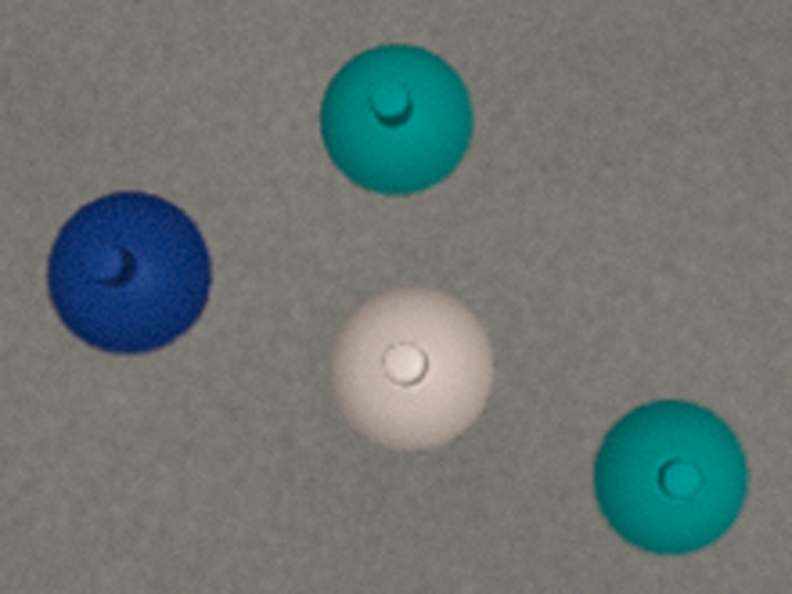

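View pics/c2.png

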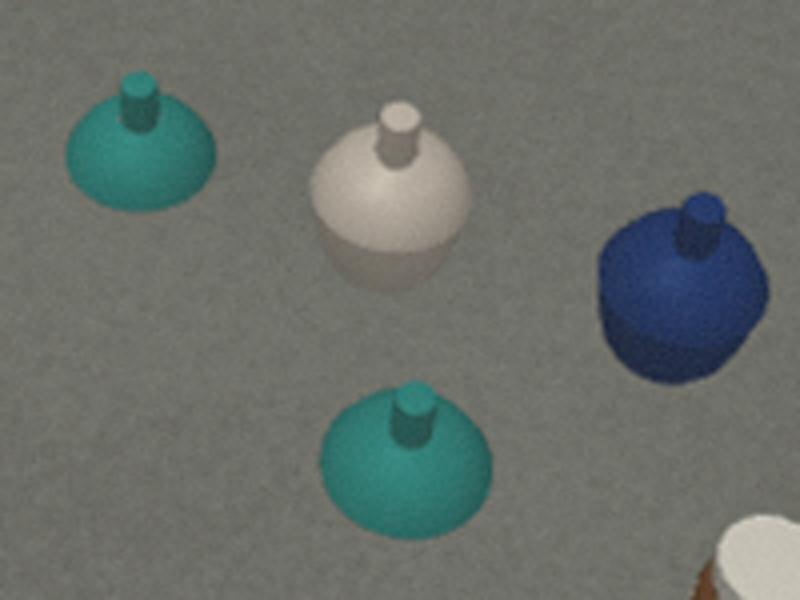

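View pics/c3.png

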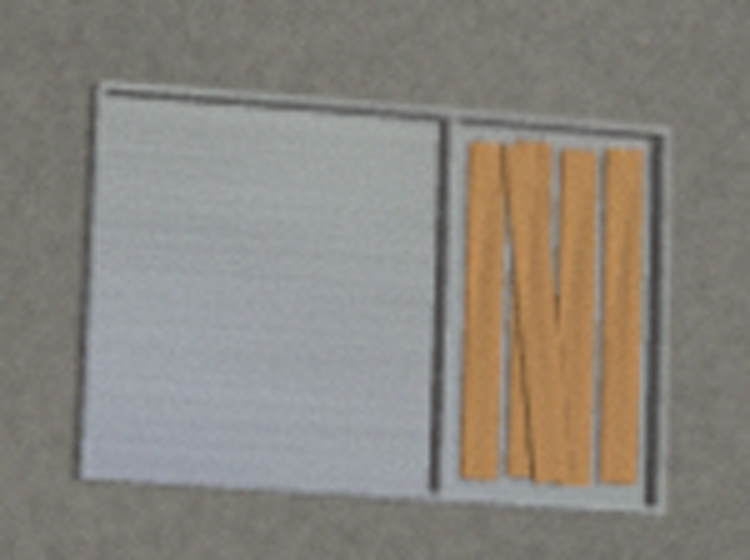

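White knob top: top picture (232.1,230.5), scene picture (329.6,188.9). Empty bay corners at the wall tops in the top picture: about (360,157), (429,163), (356,235), (427,238).

```bash
cat > h.py <<'E'
import cv2,pickle,numpy as np
def rays(d,uv):
    K=d['camera_matrix'];D=np.array([d['k1'],0,0,0.])
    n=cv2.undistortPoints(np.array(uv,float).reshape(-1,1,2),K,D).reshape(-1,2)
    R=cv2.Rodrigues(d['rvec'])[0];C=-R.T@d['tvec'].ravel()
    return C,(R.T@np.c_[n,np.ones(len(n))].T).T
def atz(d,uv,z):
    C,r=rays(d,uv);return np.array([C+v*(z-C[2])/v[2] for v in r])
def tri(d1,u1,d2,u2):
    C1,a=rays(d1,[u1]);C2,b=rays(d2,[u2]);a=a[0];b=b[0]
    s=np.linalg.lstsq(np.c_[a,-b],C2-C1,rcond=None)[0]
    p,q=C1+s[0]*a,C2+s[1]*b;return (p+q)/2,np.linalg.norm(p-q)
def proj(d,P):
    return cv2.projectPoints(np.array(P,float).reshape(-1,1,3),d['rvec'],d['tvec'],d['camera_matrix'],np.array([d['k1'],0,0,0.]))[0].reshape(-1,2)
E
python3 - <<'E'
from h import *
t=pickle.load(open('top.pkl','rb'));s=pickle.load(open('scene.pkl','rb'))
print(tri(t,(232.1,230.5),s,(329.6,188.9)))
print(atz(t,[(232.1,230.5)],.115),atz(s,[(329.6,188.9)],.115))
c=atz(t,[(359.9,157),(429,163),(356,235.2),(427,238)],.016);print(c,c.mean(0),[np.linalg.norm(c[i]-c[j]) for i,j in((0,1),(2,3),(0,2),(1,3))])
# blue knob c1 (107,265), teal
print(atz(t,[(120+107/3.6,130+265/3.6)],.115), atz(t,[(120+390/3.6,130+103/3.6),(120+680/3.6,130+479/3.6)],.068))
print(proj(s,[c.mean(0)]))
E
```

```text
(array([0.48891205, 0.11604362, 0.11272821]), np.float64(0.00025427676536010646))
[[0.48878684 0.11577054 0.115     ]] [[0.49112921 0.11593084 0.115     ]]
[[ 0.64000399 -0.14652679  0.016     ]
 [ 0.6248478  -0.29463887  0.016     ]
 [ 0.47732678 -0.13034015  0.016     ]
 [ 0.46689739 -0.27985839  0.016     ]] [ 0.55226899 -0.21284105  0.016     ] [np.float64(0.14888551604798217), np.float64(0.14988153854246516), np.float64(0.1634805256060791), np.float64(0.158640466435962)]
[[0.5412835  0.26394846 0.115     ]] [[ 0.63077661  0.12345159  0.068     ]
 [ 0.4252222  -0.02570661  0.068     ]]
[[174.41515648 235.17182041]]
```

```bash
cat >> h.py <<'E'
def to(p):
    from station import get_obs
    from scipy.spatial.transform import Rotation as Ro
    o=get_obs();q=o['tool_rot'];R=Ro.from_quat([q[1],q[2],q[3],q[0]])
    print('t',round(o['t'],2),'p',o['eef_pos'].round(4),'w',round(o['gripper_width'],3),'F',o['contact_force'].round(2))
    print('q',o['q'].round(2)); print('axes',R.as_matrix().round(3).tolist())
    print('units',(R.inv().apply(np.array(p)-o['eef_pos'])/.025).round(2))
E
python3 -c "
from h import *
to([.56,-.28,.23])"
```

```text
t 0.1 p [ 0.2005 -0.644   0.2304] w 0.999 F [-0.7   0.71 -0.82]
q [ 1.16  0.48  0.02  1.56 -0.01  1.11 -0.08]
axes [[0.955, 0.297, -0.001], [0.297, -0.955, 0.001], [-0.0, -0.002, -1.0]]
units [18.06 -9.63  0.03]
```

Request:
{"op": "jog_arm", "data": {"dp": [[1.8,-0.95,0],[3.6,-1.9,0],[5.4,-2.9,0],[7.2,-3.8,0],[9,-4.8,0]], "angular": [[0,0,0],[0,0,0],[0,0,0],[0,0,0],[0,0,0]], "claw": [85,85,85,85,85], "grip_force": 40}}

```text
t: 0.6
eef_pos: [0.3774, -0.465, 0.231]
tool_rot: [-0.0, 0.989, 0.15, -0.0]
contact_force: [0.9, -0.1, -0.1]
gripper_width: 0.994
```

Request:
{"op": "jog_arm", "data": {"dp": [[1.8,-0.95,0],[3.6,-1.9,0],[5.4,-2.9,0],[7.2,-3.8,0],[9,-4.8,0]], "angular": [[0,0,0],[0,0,0],[0,0,0],[0,0,0],[0,0,0]], "claw": [85,85,85,85,85]}}

```text
t: 1.1
eef_pos: [0.553, -0.2873, 0.231]
tool_rot: [-0.0, 0.989, 0.15, -0.0]
contact_force: [0.4, 0.3, -0.3]
gripper_width: 0.995
```

```bash
python3 -c "
from h import *
to([.4895,.116,.2])"
```

```text
t 1.1 p [ 0.553  -0.2873  0.231 ] w 0.995 F [ 0.36  0.29 -0.27]
q [ 0.49  0.4  -0.14  1.68  0.06  1.07 -0.94]
axes [[0.955, 0.297, -0.0], [0.297, -0.955, 0.0], [-0.0, -0.0, -1.0]]
units [  2.37 -16.16   1.24]
```

Request:
{"op": "jog_arm", "data": {"dp": [[0.2,-1.6,0],[0.5,-3.2,0],[0.7,-4.8,0],[0.9,-6.4,0],[1.2,-8,0]], "angular": [[0,0,0],[0,0,0],[0,0,0],[0,0,0],[0,0,0]], "claw": [85,80,70,60,60]}}

```text
t: 1.6
eef_pos: [0.5203, -0.0876, 0.231]
tool_rot: [0.0, 0.989, 0.15, -0.0]
contact_force: [1.1, -0.0, 0.8]
gripper_width: 0.703
```

Request:
{"op": "jog_arm", "data": {"dp": [[0.2,-1.6,0],[0.4,-3.2,0.2],[0.6,-4.8,0.5],[0.8,-6.4,0.8],[0.9,-7.7,1.2]], "angular": [[0,0,0],[0,0,0],[0,0,0],[0,0,0],[0,0,0]], "claw": [60,60,60,60,60]}}

```text
t: 2.1
eef_pos: [0.4849, 0.1039, 0.2012]
tool_rot: [-0.0, 0.989, 0.151, 0.0]
contact_force: [-0.2, 0.2, 0.3]
gripper_width: 0.702
```

Request:
{"op": "jog_arm", "data": {"dp": [[0,0,0],[0,0,0],[0,0,0],[0,0,0],[0,0,0]], "angular": [[0,0,0],[0,0,0],[0,0,0],[0,0,0],[0,0,0]], "claw": [60,60,60,60,60]}}

```text
t: 2.6
eef_pos: [0.4859, 0.1004, 0.2014]
tool_rot: [0.0, 0.989, 0.149, 0.0]
contact_force: [1.0, 0.5, -0.2]
gripper_width: 0.703
```

```bash
python3 -c "
from h import *
from station import *
to([.4895,.116,.088])
for n in('scene','top'):
    d=read_camera(n);cv2.imwrite('pics/%s1.png'%n,d['pixels'])
"
```

```text
t 2.6 p [0.4859 0.1004 0.2014] w 0.703 F [ 1.    0.47 -0.25]
q [-0.02  0.24 -0.36  1.99  0.11  0.93 -1.7 ]
axes [[0.955, 0.295, 0.0], [0.295, -0.955, -0.0], [0.0, 0.0, -1.0]]
units [ 0.32 -0.55  4.54]
```

View pics/scene1.png

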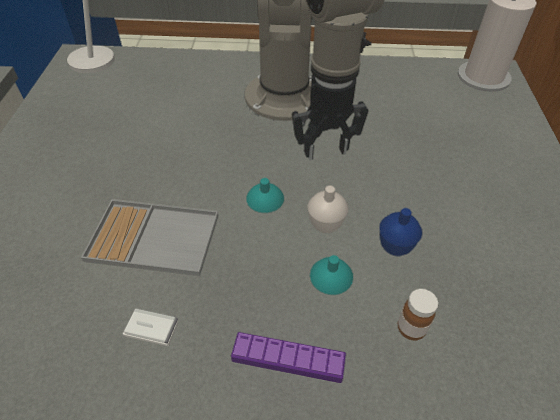

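Fingers are open above and behind the white pot in the picture (tips near (310,157) and (347,153)). Next, align and descend.

Request:
{"op": "jog_arm", "data": {"dp": [[0.3,-0.55,0.2],[0.32,-0.55,0.9],[0.32,-0.55,1.6],[0.32,-0.55,2.2],[0.32,-0.55,2.6]], "angular": [[0,0,0],[0,0,0],[0,0,0],[0,0,0],[0,0,0]], "claw": [60,60,60,60,60]}}

```text
t: 3.2
eef_pos: [0.4887, 0.1166, 0.1353]
tool_rot: [0.0, 0.989, 0.15, -0.001]
contact_force: [-0.5, 0.0, 0.8]
gripper_width: 0.706
```

```bash
python3 -c "
from h import *
from station import *
to([.4895,.116,.0885])
for n,x,y in(('scene',250,110),('top',150,160)):
    d=read_camera(n);cv2.imwrite('pics/%s2.png'%n,cv2.resize(d['pixels'][y:y+130,x:x+160],None,fx=4.5,fy=4.5,interpolation=2))
    pickle.dump(d,open(n+'2.pkl','wb'))
"
```

```text
t 3.2 p [0.4887 0.1166 0.1353] w 0.706 F [-0.49  0.    0.78]
q [-0.06  0.34 -0.35  2.03  0.16  0.79 -1.78]
axes [[0.955, 0.297, -0.001], [0.297, -0.955, -0.0], [-0.001, 0.0, -1.0]]
units [0.02 0.03 1.87]
```

View pics/scene2.png

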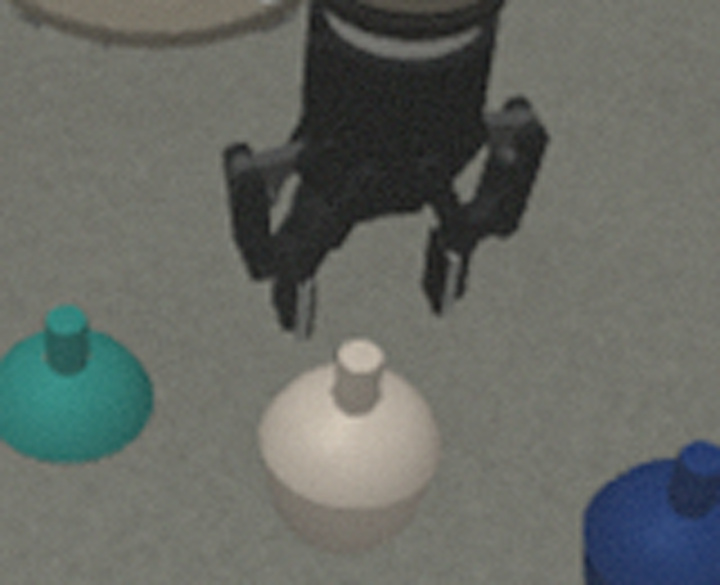

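View pics/top2.png

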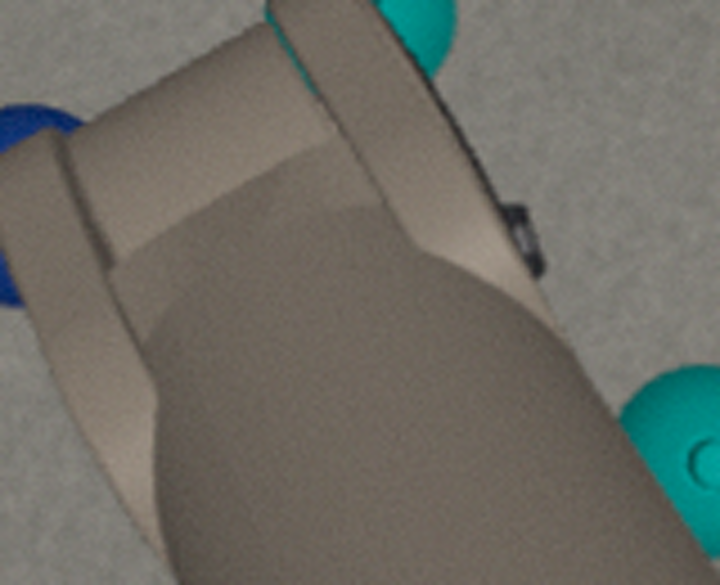

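The knob (358,360 in the crop) lies below and between the fingers. Descend and close on it.

Request:
{"op": "jog_arm", "data": {"dp": [[0,0,0.5],[0.02,0.02,1.0],[0.02,0.02,1.4],[0.02,0.02,1.7],[0.02,0.02,1.85]], "angular": [[0,0,0],[0,0,0],[0,0,0],[0,0,0],[0,0,0]], "claw": [60,60,60,60,60]}}

```text
t: 3.8
eef_pos: [0.4892, 0.1166, 0.0891]
tool_rot: [0.0, 0.989, 0.15, -0.001]
contact_force: [0.0, -0.6, -0.0]
gripper_width: 0.704
```

Request:
{"op": "jog_arm", "data": {"dp": [[0,0,0],[0,0,0],[0,0,0],[0,0,0],[0,0,0]], "angular": [[0,0,0],[0,0,0],[0,0,0],[0,0,0],[0,0,0]], "claw": [50,42,36,31,28]}}

```text
t: 4.3
eef_pos: [0.4899, 0.1167, 0.0903]
tool_rot: [0.0, 0.989, 0.15, 0.0]
contact_force: [0.3, -0.3, 0.2]
gripper_width: 0.327
```

```bash
python3 -c "
from h import *
from station import *
to([.4895,.116,.0885])
for n,x,y in(('scene',250,110),):
    d=read_camera(n);cv2.imwrite('pics/%s3.png'%n,cv2.resize(d['pixels'][y:y+130,x:x+160],None,fx=4.5,fy=4.5,interpolation=2))
"
```

```text
t 4.3 p [0.4899 0.1167 0.0903] w 0.327 F [ 0.31 -0.27  0.23]
q [-0.08  0.41 -0.33  2.06  0.2   0.7  -1.82]
axes [[0.955, 0.297, 0.001], [0.297, -0.955, 0.0], [0.001, 0.0, -1.0]]
units [-0.02  0.02  0.07]
```

View pics/scene3.png

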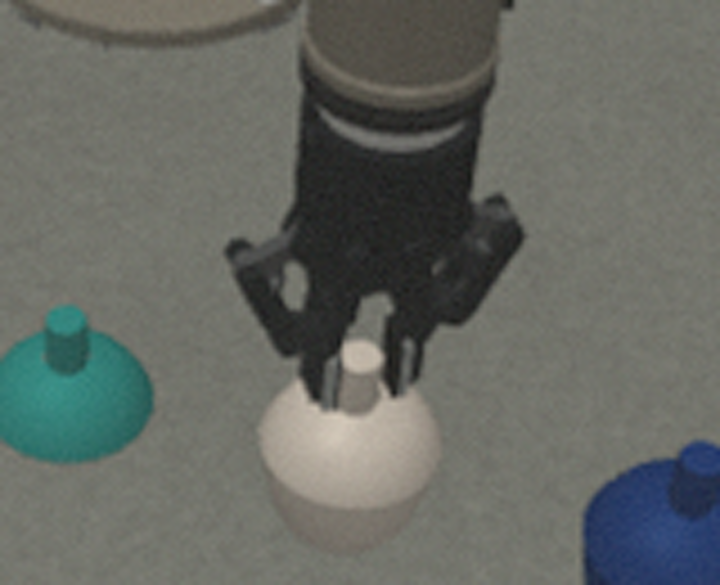

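```bash
python3 -c "
from h import *
s=pickle.load(open('scene.pkl','rb'))
p=proj(s,[[.49,.1167,.115],[.49-.0033,.1167+.0106,.115],[.49+.0033,.1167-.0106,.115],[.49,.1167,.0903],[.49-.0042,.1167+.0134,.0903],[.49+.0042,.1167-.0134,.0903]])
print(((p-[250,110])*4.5).round(0))"
```

```text
[[360. 353.]
 [382. 349.]
 [337. 358.]
 [355. 390.]
 [383. 384.]
 [327. 395.]]
```

Projection agrees with the knob sitting between the pads, so I close and grip.

Request:
{"op": "jog_arm", "data": {"dp": [[0,0,0],[0,0,0],[0,0,0],[0,0,0],[0,0,0]], "angular": [[0,0,0],[0,0,0],[0,0,0],[0,0,0],[0,0,0]], "claw": [24,20,15,12,10], "grip_force": 50}}

```text
t: 4.85
eef_pos: [0.4898, 0.1166, 0.0903]
tool_rot: [0.0, 0.989, 0.15, 0.0]
contact_force: [-2.5, -0.4, 5.2]
gripper_width: 0.238
```

```bash
python3 -c "
from h import *
to([.4895,.116,.0885])
from scipy.spatial.transform import Rotation as Ro
# tool frame: pivot and lid path; y_tool ~ -y world, z down. tilt so lid +y side rises: pivot on +y_tool side
import numpy as np
h=.0895-.055  # tcp above flange
for sgn in (1,-1):
  for piv in(.042,):
    for a in (5,10,15,20):
        pv=np.array([0,sgn*piv,h])   # tool z down => flange is +h from tcp
        R=Ro.from_rotvec([np.radians(a)*sgn,0,0])
        d=pv-R.apply(pv); o=np.array([0,0,h]); print(sgn,a,'dp',(d/.025).round(3),'ang',a*sgn/5,'lid origin shift',((d+R.apply(o)-o)*1e3).round(1))
"
```

```text
t 4.85 p [0.4898 0.1166 0.0903] w 0.238 F [-2.45 -0.44  5.22]
q [-0.08  0.41 -0.33  2.06  0.2   0.7  -1.82]
axes [[0.955, 0.297, 0.0], [0.297, -0.955, -0.0], [0.0, 0.0, -1.0]]
units [-0.02  0.02  0.07]
1 5 dp [ 0.     0.127 -0.141] ang 1.0 lid origin shift [ 0.   0.2 -3.7]
1 10 dp [ 0.     0.265 -0.271] ang 2.0 lid origin shift [ 0.   0.6 -7.3]
1 15 dp [ 0.     0.414 -0.388] ang 3.0 lid origin shift [  0.    1.4 -10.9]
1 20 dp [ 0.     0.573 -0.491] ang 4.0 lid origin shift [  0.    2.5 -14.4]
-1 5 dp [ 0.    -0.127 -0.141] ang -1.0 lid origin shift [ 0.  -0.2 -3.7]
-1 10 dp [ 0.    -0.265 -0.271] ang -2.0 lid origin shift [ 0.  -0.6 -7.3]
-1 15 dp [ 0.    -0.414 -0.388] ang -3.0 lid origin shift [  0.   -1.4 -10.9]
-1 20 dp [ 0.    -0.573 -0.491] ang -4.0 lid origin shift [  0.   -2.5 -14.4]
```

Request:
{"op": "jog_arm", "data": {"dp": [[0,0.05,-0.08],[0,0.1,-0.14],[0,0.155,-0.2],[0,0.21,-0.25],[0,0.265,-0.3]], "angular": [[0.4,0,0],[0.8,0,0],[1.2,0,0],[1.6,0,0],[2.0,0,0]], "claw": [10,10,10,10,10]}}

```text
t: 5.35
eef_pos: [0.4914, 0.1103, 0.0973]
tool_rot: [-0.087, 0.985, 0.15, -0.013]
contact_force: [-0.1, 0.5, -0.3]
gripper_width: 0.237
```

Request:
{"op": "jog_arm", "data": {"dp": [[0,0.05,-0.055],[0,0.1,-0.11],[0,0.155,-0.165],[0,0.21,-0.22],[0,0.265,-0.27]], "angular": [[0.4,0,0],[0.8,0,0],[1.2,0,0],[1.6,0,0],[2.0,0,0]], "claw": [10,10,10,10,10]}}

```text
t: 5.85
eef_pos: [0.4938, 0.1029, 0.1028]
tool_rot: [-0.172, 0.973, 0.148, -0.026]
contact_force: [-1.1, 0.2, -0.7]
gripper_width: 0.239
```

Request:
{"op": "jog_arm", "data": {"dp": [[0,0,0],[0,0,0],[0,0,0],[0,0,0],[0,0,0]], "angular": [[0,0,0],[0,0,0],[0,0,0],[0,0,0],[0,0,0]], "claw": [10,10,10,10,10]}}

```text
t: 6.35
eef_pos: [0.4938, 0.1035, 0.1032]
tool_rot: [-0.172, 0.974, 0.149, -0.026]
contact_force: [0.3, -0.4, -1.4]
gripper_width: 0.239
```

```bash
python3 -c "
from h import *
from station import *
to([.4895,.116,.2])
for n,x,y in(('scene',250,110),):
    d=read_camera(n);cv2.imwrite('pics/%s4.png'%n,cv2.resize(d['pixels'][y:y+130,x:x+160],None,fx=4.5,fy=4.5,interpolation=2))
"
```

```text
t 6.35 p [0.4938 0.1035 0.1032] w 0.239 F [ 0.31 -0.42 -1.36]
q [ 0.32  0.49 -0.53  2.   -0.15  0.76 -1.33]
axes [[0.955, 0.28, -0.102], [0.298, -0.897, 0.326], [0.0, -0.342, -0.94]]
units [-0.01 -1.82 -3.46]
```

View pics/scene4.png

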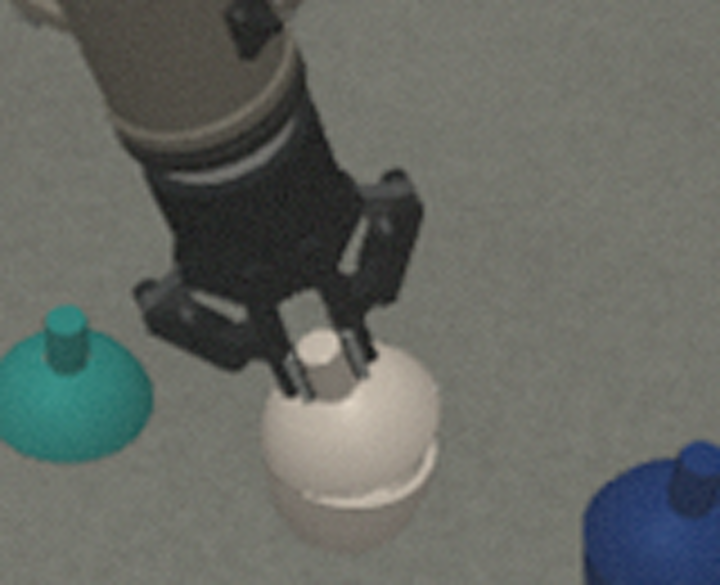

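The lid is tipped about 20°: the right edge is open at (430,465 in the crop), the left edge is on the rim, and the pot has not moved. Now lift it straight up.

Request:
{"op": "jog_arm", "data": {"dp": [[0,-0.1,-0.27],[0,-0.3,-0.8],[0,-0.6,-1.65],[0,-1.0,-2.7],[0,-1.4,-3.8]], "angular": [[0,0,0],[0,0,0],[0,0,0],[0,0,0],[0,0,0]], "claw": [10,10,10,10,10]}}

```text
t: 6.9
eef_pos: [0.4936, 0.1036, 0.2063]
tool_rot: [-0.172, 0.974, 0.148, -0.026]
contact_force: [1.0, -0.1, -1.3]
gripper_width: 0.237
```

Request:
{"op": "jog_arm", "data": {"dp": [[0,0,0],[0,0,0],[0,0,0],[0,0,0],[0,0,0]], "angular": [[-0.8,0,0],[-1.6,0,0],[-2.4,0,0],[-3.2,0,0],[-4,0,0]], "claw": [10,10,10,10,10]}}

```text
t: 7.4
eef_pos: [0.4941, 0.1036, 0.206]
tool_rot: [0.001, 0.989, 0.15, 0.001]
contact_force: [-0.1, 0.5, -1.1]
gripper_width: 0.241
```

```bash
python3 -c "
from h import *
from station import *
to([.552,-.213,.2])
for n in('scene','top'):
    d=read_camera(n);cv2.imwrite('pics/%s5.png'%n,d['pixels'])
    pickle.dump(d,open(n+'5.pkl','wb'))
"
```

```text
t 7.4 p [0.4941 0.1036 0.206 ] w 0.241 F [-0.1   0.46 -1.13]
q [ 0.09  0.26 -0.49  1.96  0.16  0.95 -1.75]
axes [[0.955, 0.297, 0.003], [0.297, -0.955, -0.003], [0.002, 0.003, -1.0]]
units [-1.55 12.78  0.28]
```

View pics/scene5.png

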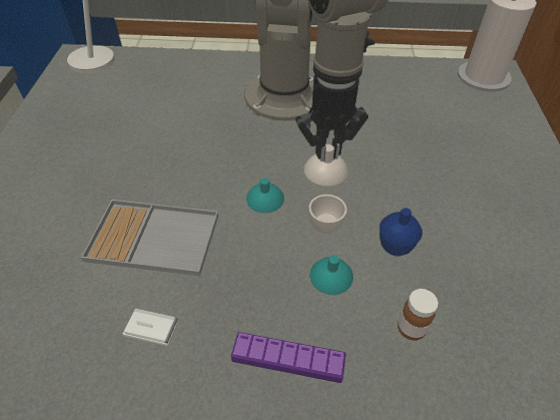

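The lid hangs level at (326,165), with the pot open at (328,212) and blue untouched. Now carry it to the tray.

Request:
{"op": "jog_arm", "data": {"dp": [[-0.1,0.7,0],[-0.25,2,0],[-0.4,3.4,0],[-0.6,4.9,0],[-0.8,6.4,0]], "angular": [[0,0,0],[0,0,0],[0,0,0],[0,0,0],[0,0,0]], "claw": [10,10,10,10,10]}}

```text
t: 8.0
eef_pos: [0.5224, -0.0574, 0.205]
tool_rot: [-0.001, 0.989, 0.15, 0.0]
contact_force: [0.5, 0.5, -0.2]
gripper_width: 0.24
```

Request:
{"op": "jog_arm", "data": {"dp": [[-0.2,1.5,0],[-0.4,3,0],[-0.55,4.5,0.5],[-0.7,5.7,1.0],[-0.75,6.3,1.5]], "angular": [[0,0,0],[0,0,0],[0,0,0],[0,0,0],[0,0,0]], "claw": [10,10,10,10,10]}}

```text
t: 8.5
eef_pos: [0.5508, -0.2158, 0.1667]
tool_rot: [0.0, 0.989, 0.148, 0.0]
contact_force: [-0.5, 0.6, -1.5]
gripper_width: 0.243
```

Request:
{"op": "jog_arm", "data": {"dp": [[0,0,0.7],[0,0,1.3],[0,0,1.8],[0,0,2.2],[0,0,2.5]], "angular": [[0,0,0],[0,0,0],[0,0,0],[0,0,0],[0,0,0]], "claw": [10,10,10,10,10]}}

```text
t: 9.0
eef_pos: [0.5511, -0.2105, 0.1035]
tool_rot: [-0.0, 0.989, 0.151, -0.0]
contact_force: [-0.6, -0.7, -0.7]
gripper_width: 0.237
```

```bash
python3 -c "
from h import *
from station import *
to([.552,-.213,.0463])
d=read_camera('scene');cv2.imwrite('pics/scene6.png',cv2.resize(d['pixels'][130:290,70:270],None,fx=3.6,fy=3.6,interpolation=2))
"
```

```text
t 9.0 p [ 0.5511 -0.2105  0.1035] w 0.237 F [-0.57 -0.66 -0.74]
q [ 0.49  0.51 -0.3   1.86  0.2   0.81 -1.18]
axes [[0.954, 0.298, -0.0], [0.298, -0.954, 0.001], [-0.0, -0.001, -1.0]]
units [0.01 0.11 2.29]
```

View pics/scene6.png

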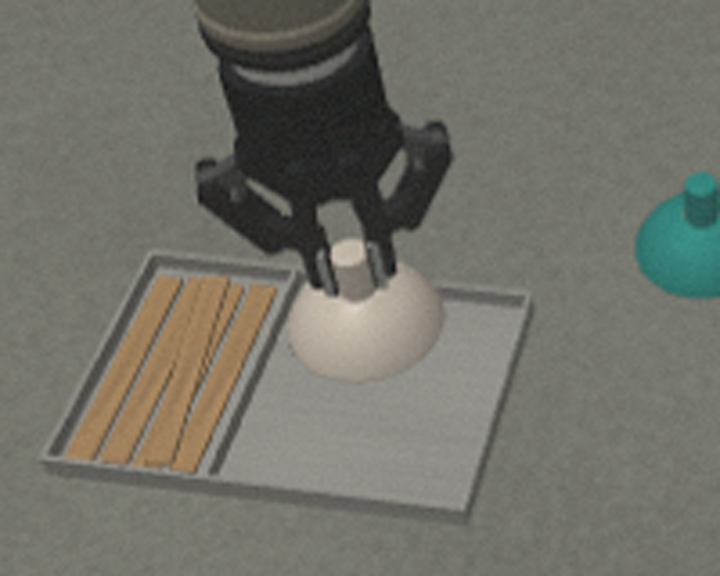

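The lid is level over the bay, its image at (365,320 in the crop) because it is still raised. Lower to about 4 mm above the floor, then in small steps with the force checked.

Request:
{"op": "jog_arm", "data": {"dp": [[0,0.05,0.6],[0,0.1,1.1],[0,0.1,1.6],[0,0.1,1.9],[0,0.1,2.1]], "angular": [[0,0,0],[0,0,0],[0,0,0],[0,0,0],[0,0,0]], "claw": [10,10,10,10,10]}}

```text
t: 9.55
eef_pos: [0.5515, -0.2135, 0.0507]
tool_rot: [-0.0, 0.989, 0.15, -0.001]
contact_force: [-0.4, 0.0, -0.6]
gripper_width: 0.237
```

Request:
{"op": "jog_arm", "data": {"dp": [[0,0,0.04],[0,0,0.08],[0,0,0.12],[0,0,0.15],[0,0,0.15]], "angular": [[0,0,0],[0,0,0],[0,0,0],[0,0,0],[0,0,0]], "claw": [10,10,10,10,10]}}

```text
t: 10.05
eef_pos: [0.552, -0.2137, 0.0483]
tool_rot: [0.0, 0.989, 0.15, 0.0]
contact_force: [-0.6, 1.0, -0.9]
gripper_width: 0.241
```

```bash
python3 -c "
from h import *
from station import *
to([.552,-.213,.0463])
d=read_camera('scene');cv2.imwrite('pics/scene7.png',cv2.resize(d['pixels'][130:290,70:270],None,fx=3.6,fy=3.6,interpolation=2))
"
```

```text
t 10.05 p [ 0.552  -0.2137  0.0483] w 0.241 F [-0.58  0.95 -0.92]
q [ 0.47  0.59 -0.28  1.88  0.23  0.71 -1.21]
axes [[0.955, 0.297, 0.0], [0.297, -0.955, -0.0], [0.0, 0.0, -1.0]]
units [ 0.01 -0.03  0.08]
```

View pics/scene7.png

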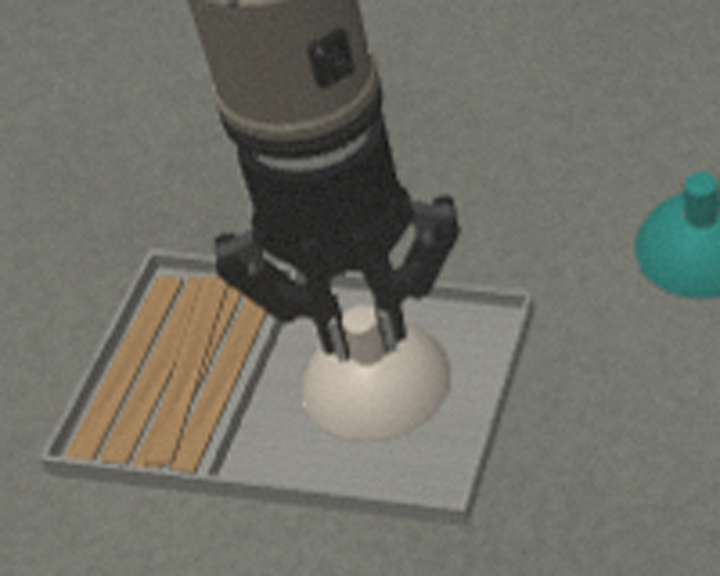

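The lid is near the bay's middle, (375,385 in the crop), and not yet touching. Keep lowering.

Request:
{"op": "jog_arm", "data": {"dp": [[0,0,0.03],[0,0,0.06],[0,0,0.09],[0,0,0.09],[0,0,0.09]], "angular": [[0,0,0],[0,0,0],[0,0,0],[0,0,0],[0,0,0]], "claw": [10,10,10,10,10]}}

```text
t: 10.6
eef_pos: [0.552, -0.2138, 0.0461]
tool_rot: [0.0, 0.989, 0.15, 0.0]
contact_force: [-1.8, 0.1, 5.4]
gripper_width: 0.239
```

Contact at 5 N, where expected. Release.

Request:
{"op": "jog_arm", "data": {"dp": [[0,0,0],[0,0,0],[0,0,0],[0,0,0],[0,0,0]], "angular": [[0,0,0],[0,0,0],[0,0,0],[0,0,0],[0,0,0]], "claw": [22,26,32,40,45]}}

```text
t: 11.1
eef_pos: [0.5519, -0.2136, 0.0457]
tool_rot: [-0.0, 0.989, 0.15, 0.0]
contact_force: [-0.1, 0.2, 0.0]
gripper_width: 0.526
```

```bash
python3 -c "
from h import *
from station import *
to([.552,-.213,.16])
d=read_camera('scene');cv2.imwrite('pics/scene8.png',cv2.resize(d['pixels'][130:290,70:270],None,fx=3.6,fy=3.6,interpolation=2))
"
```

```text
t 11.1 p [ 0.5519 -0.2136  0.0457] w 0.526 F [-0.13  0.2   0.04]
q [ 0.47  0.59 -0.28  1.88  0.24  0.7  -1.21]
axes [[0.955, 0.297, -0.0], [0.297, -0.955, 0.0], [0.0, -0.0, -1.0]]
units [ 0.01 -0.02 -4.57]
```

View pics/scene8.png

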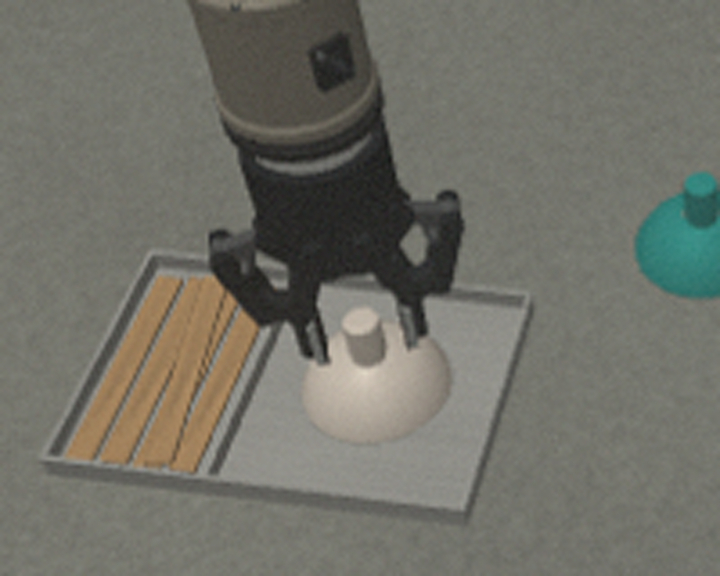

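The fingers are clear on both sides of the knob (362,325). Retreat upward.

Request:
{"op": "jog_arm", "data": {"dp": [[0,0,-0.5],[0,0,-1.3],[0,0,-2.5],[0,0,-3.8],[0,0,-5]], "angular": [[0,0,0],[0,0,0],[0,0,0],[0,0,0],[0,0,0]], "claw": [45,45,45,45,45]}}

```text
t: 11.65
eef_pos: [0.5521, -0.2136, 0.1732]
tool_rot: [0.0, 0.989, 0.15, 0.001]
contact_force: [1.1, 0.6, -0.4]
gripper_width: 0.525
```

Request:
{"op": "jog_arm", "data": {"dp": [[-1.5,0,-1],[-3,0,-2],[-4,0,-3],[-4,0,-3],[-4,0,-3]], "angular": [[0,0,0],[0,0,0],[0,0,0],[0,0,0],[0,0,0]], "claw": [45,45,45,45,45]}}

```text
t: 12.15
eef_pos: [0.4567, -0.2436, 0.2471]
tool_rot: [0.001, 0.989, 0.15, 0.001]
contact_force: [0.4, 0.9, 0.0]
gripper_width: 0.524
```

```bash
python3 -c "
from h import *
from station import *
to([.552,-.213,.16])
for n in('scene','top'):
    d=read_camera(n);pickle.dump(d,open(n+'9.pkl','wb'))
    cv2.imwrite('pics/%s9.png'%n,d['pixels'])
    if n=='scene':cv2.imwrite('pics/c9.png',cv2.resize(d['pixels'][170:290,80:240],None,fx=5,fy=5,interpolation=2))
"
```

```text
t 12.15 p [ 0.4567 -0.2436  0.2471] w 0.524 F [0.42 0.87 0.02]
q [ 0.65  0.22 -0.33  1.89  0.08  1.04 -0.98]
axes [[0.955, 0.296, 0.002], [0.296, -0.955, -0.001], [0.002, 0.002, -1.0]]
units [ 4.   -0.05  3.49]
```

View pics/top9.png

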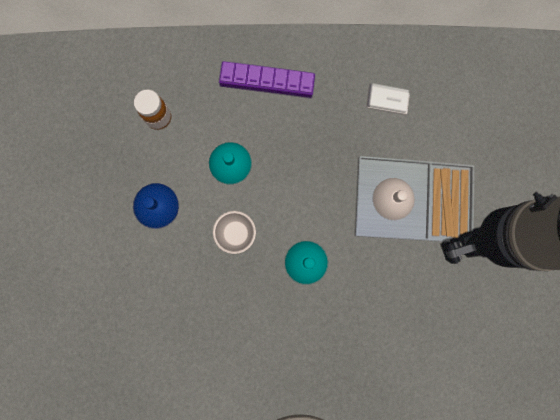

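View pics/c9.png

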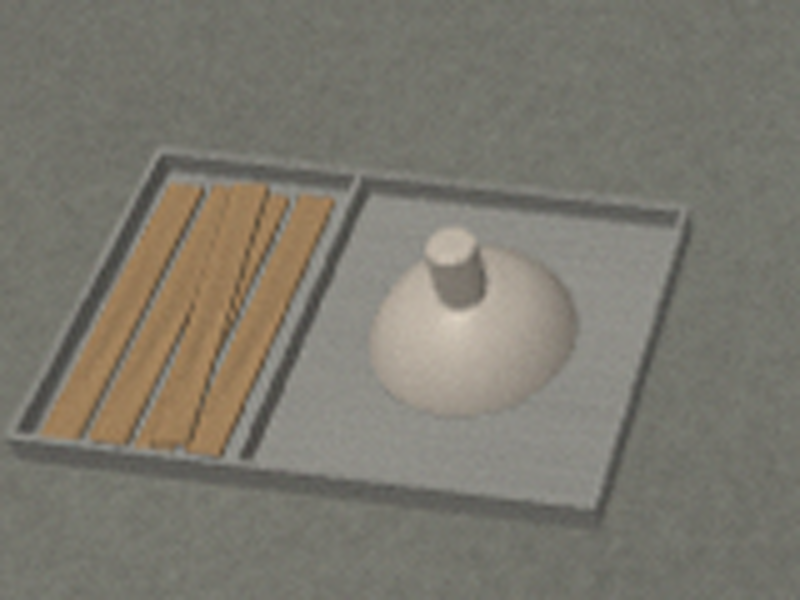

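View pics/scene9.png

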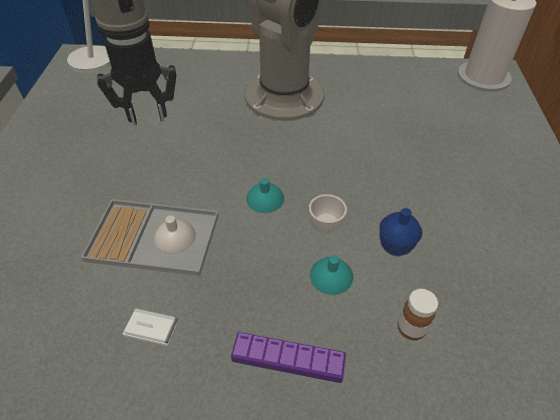

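The lid is in the bay, with the disc at (393,199) and the knob at (400,196) in the top picture. I'll check level against the model, and pot and blue displacement.

```bash
python3 - <<'E'
from h import *
t=pickle.load(open('top9.pkl','rb'));s=pickle.load(open('scene9.pkl','rb'))
th=np.linspace(0,6.283,60,endpoint=False)
def draw(d,c,x,y,w,h,k,name,tilt=0,head=0):
    im=cv2.resize(d['pixels'][y:y+h,x:x+w],None,fx=k,fy=k,interpolation=2)
    def ring(r,z):
        P=np.c_[c[0]+r*np.cos(th),c[1]+r*np.sin(th),0*th+c[2]+z]
        q=((proj(d,P)+.5-[x,y])*k).astype(np.int32);cv2.polylines(im,[q],True,(0,0,255),1)
    ring(.0445,0);ring(.011,.06);ring(.011,.03);cv2.imwrite(name,im)
c=[.552,-.2137,.011]
draw(s,c,120,190,110,85,6,'pics/o1.png');draw(t,c,350,150,90,95,6,'pics/o2.png')
for n,nn in(('top','top9'),('scene','scene9')):
    a=pickle.load(open(n+'.pkl','rb'))['pixels'];b=pickle.load(open(nn+'.pkl','rb'))['pixels']
    m=lambda im:cv2.moments(((im[...,0].astype(int)-im[...,2]>35)&(im[...,1].astype(int)<im[...,0]-35)&(np.arange(560)[None]<(190 if n=='top' else 600))&(np.arange(560)[None]>(0 if n=='top' else 370))&(np.arange(420)[:,None]<300)&(np.arange(420)[:,None]>(150))).astype(np.uint8))
    for im in(a,b):
        k=m(im);print(n,k['m10']/k['m00'],k['m01']/k['m00'],k['m00'])
E
```

```text
top 155.51692708333334 205.37109375 1536.0
top 155.51297016861218 205.41050583657588 1542.0
scene 399.9377085650723 228.9098998887653 899.0
scene 399.8404255319149 229.16063829787234 940.0
```

View pics/o1.png

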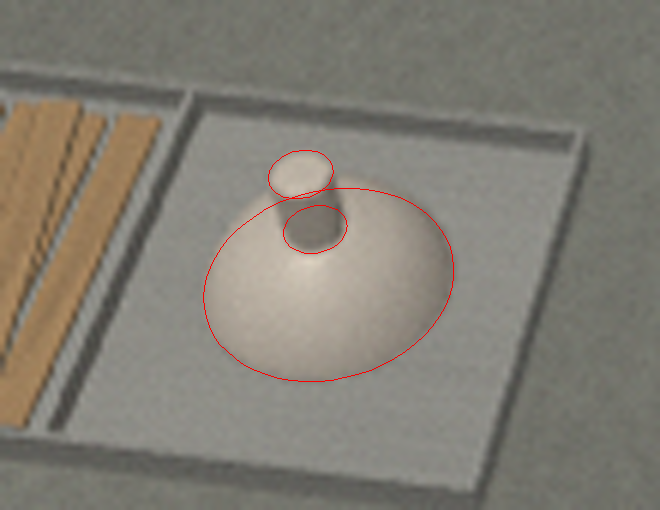

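View pics/o2.png

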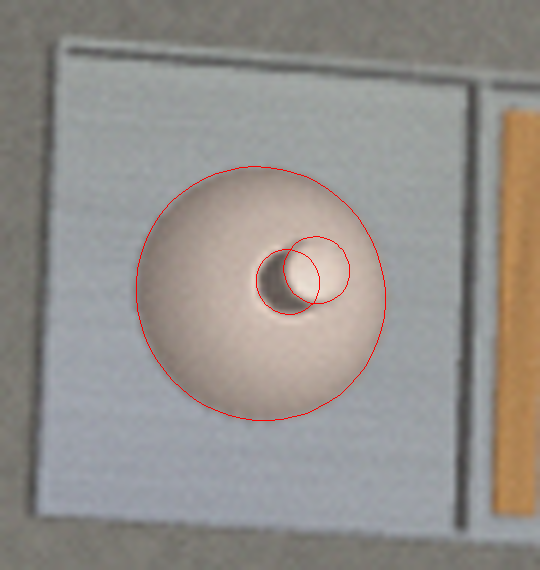

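The flat-lid model overlays both views exactly, so the lid is level and centred. Blue's centroid is unchanged within 0.3 px, and the pot's rim centre (235,232) sits where the lid disc was at the start.

```bash
python3 -c "
from station import *
print(hand_in())"
```

```text
the job is handed in; nothing more can be done
None
```

I took the white lid by its knob and tipped it about 20° with one edge staying on the rim. I then lifted it off, carried it level to the tray, lowered it until it touched (5 N) and let go. I handed the job in after about 12 s of the 46 s allowed.

- **Lid:** in both camera views it matches the outline of a level lid centred at about (0.552, -0.214), within about 1 mm of the bay middle I measured. It is knob up and released.
- **Pots:** the white pot is upright and its rim sits where the lid's disc was at the start. That was read by eye, to about 1 px. The blue lid's image centre moved no more than 0.3 px.
- **Arm:** it is clear of everything, with a contact-force reading of about 1 N or less.

No check failed or disagreed; `hand_in()` gave no verdict, as expected.

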